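# Clamp a sample cell in the oil tester

## Robot

A 7-joint arm with a two-finger parallel gripper is mounted at the origin on the work surface. World frame = base frame: x ahead of the robot, y to its left, z up, the work surface at z = 0. Lengths are in mm, angles in rad, forces in N, time in s.
With the tool pointing down it reaches from about 400 to 875 mm from the base axis. Payload 4.4 kg.
Tool frame: the origin (TCP) lies at the very end of the fingers, on their centre line; the grasp point (between the pads) lies ctrl.grip_depth behind it (ctrl.grip_depth is the distance from the TCP to the grasp point, in mm); z points along the fingers, y is the direction in which the jaws open and shut (so a half turn about z gives the same grasp; the last joint's range is limited). The gripper opens to 85 mm and grips with 20 to 120 N. Pads are 22 mm wide; open, the fingers measure 114 mm over their backs; the gripper's body (76 mm by 85 mm) begins 54 mm behind the grasp point. The pads swing forward as they close: fully open they stand 13 mm farther back than shut.
Start: joints at [-1.359, 0.628, 0.038, 1.517, -0.027, 0.996, -0.02], TCP at [178.232, 625.101, 231.313] pointing down, gripper open.
Joint ranges: [-3.06, 3.06], [-0.37, 2.12], [-1.25, 1.32], [0.18, 2.47], [-1.1, 4.24], [0.23, 1.98], [-2.94, 2.94]. Speed limits (rad/s): [2.57, 2.57, 3.14, 3.14, 3.14, 3.14, 3.14].

## Interface

Orientations are given as [roll, pitch, yaw] about the fixed x, y, z axes, in that order (R = Rz(yaw) Ry(pitch) Rx(roll)).
In Python, from cell import ctrl gives the robot as it stands.
- The arm moves only by the tool servo_tool, never from a script. Its argument "commands" is one flat list of numbers, 5 for each row, row after row: the shift along the tool's x, y, z in units of 25 mm (1.0 is 25 mm), then the turn about the tool's z in units of 6 degrees (1.0 is 6 degrees), then the closure, from 0 (fully open) to 1 (shut). In form: [tx, ty, tz, twist, gripper, tx, ty, tz, twist, gripper, ...]. A call has 1 to 10 rows; each row is the pose to reach, as a shift and turn from the pose commanded when the call began, along the tool's axes at that moment; what a row does not reach only later rows make up. A row lasts 1/12 s, in which the tool goes at most 41.7 mm and 7.16 degrees, less where a joint would pass 70% of its speed; a pose out of reach is approached as far as the arm can. A call with a gripper value outside its range is refused whole. The fingers move at their own pace and stop on an object; the grip force is fixed at half the most. Time passes only in rows, so rows that repeat a pose let the fingers close. It gives the time, the measured TCP pose, the force and the opening at its end, in the units of the state.
- ctrl.read_state(): the state, without advancing time (a new reading comes with each control period).
- ctrl.get_image(name): name is "scene" or "top" or "wrist"; returns a dict with "img" (480x640x3 uint8, blue, green, red), "K" (3x3 intrinsics, pixels), "T" (4x4, takes a point from camera to world coordinates). Camera axes: x right, y down, z forward; pixel columns grow to the right and rows downward; lengths in mm; the calibration is good to about 2 mm. A picture is of the moment at which its call begins. There is no depth.
- ctrl.finish_job(): hands the job in, once; it reports no verdict.
The state is a dict: "clock": time; "qpos": joint angles; "qd": joint speeds; "tau": joint torques, N m; "eef_pos": TCP position; "tool_rot": TCP orientation; "force": force on the tool from outside, world axes, zero at the start; "torque": the same for the moment, N m; "width": finger opening in mm.
Only numpy, scipy, OpenCV 4.12 (cv2) and the standard library are available. Lean on these libraries where they do the work, as an engineer would, in place of code of your own. Each camera call takes 0.05 s, during which the arm holds its last target.

## Task

Set the closed steel sample cell upright in the tester's well, fully home. Then swing the sprung clamp handle round, up over its cam, until it drops into the low notch by itself with its pad pressing on the cell, and let go. Never push or squeeze the handle with more than 30 N, and leave the jar, the tin and the rubber ring where they are.

Things in the scene. Friction and masses are not known exactly. Their poses are not given: they have to be found in the camera images.
- cell_centre (a point): centre (half-way up) of the sample cell: a plain closed steel cylinder 44 mm in diameter and 70 mm tall, with one dark groove 50 mm up and a 3.5 mm chamfer at the foot, about 0.25 to 0.5 kg, loose, standing upright on the table. z points up its axis
- tester: the tester: a low dark blue cabinet with a grey deck, 260 (x) x 300 (y) x 60 mm high, fixed. Origin at the centre of its underside on the table; its x points away from its display side, y to the left of it, z up. It stands at different places and yaws
- well (a point): centre of the mouth of the round well in the deck (deck top, 60 mm above the table): diameter 46.5 mm, 30 mm deep with a flat floor. The home cell stands out 40 mm, its centre 65 mm above the table. At (0, 45 mm) of the tester
- pivot (a point): where the handle's vertical spindle meets the deck top (z 60 mm), at (0, -40 mm) of the tester. The hub round the spindle is 28 mm in diameter and tops out 70 mm above the deck when parked
- grip (a point): centre of the handle's upright black rubber-sleeved grip, 20 mm in diameter, 45 mm tall, 100 mm from the spindle axis, on an arm 16 mm wide and 12 mm thick. Parked, it is 143.5 mm above the table (grip 121 to 166 mm), roughly on the tester's -x side of the spindle. As the handle swings it rises 9 mm up a ramp (4 to 10 N sideways needed at the grip), runs level, then drops 14 mm at once into the notch
- pad (a point): centre of the underside of the clamp pad, a disc of 36 mm diameter on the arm opposite the grip, 85 mm from the spindle axis; parked 105 mm above the table, roughly on the tester's +x side; comes down on the top of the home cell when the handle drops into the notch, 5 mm below parked height
- jar: amber glass jar with black lid, 58 mm in diameter and 92 mm tall, loose; origin at the centre of its underside
- tin: low closed aluminium tin, 66 mm in diameter and 36 mm tall, loose; origin at the centre of its underside
- gasket: flat black rubber ring, 38 mm outside and 24 mm inside, 6 mm thick, lying loose on a far corner of the tester's deck; origin at the centre of its underside
- handle: the whole handle, one lever on the spindle; origin on the spindle axis, 60 mm above the table when parked; its -x axis points from spindle to grip. It turns about the vertical and slides up the spindle against a spring of about 13 N. To clamp, swing it anticlockwise seen from above, 70 to 108 degrees (grip to the tester's -y side, pad over the well)
- cam (a point): centre of the cam ring on the deck top, under the handle: fixed steel ring of 38 mm mean radius, on which a pin under the grip arm rides. Its notch lies within 13 degrees of where the grip is exactly on the tester's -y side; the exact angle differs every time and is not measured: feel or see it. In the notch the grip has about 4 mm of play either way, then a hard wall
Not all that is in view belongs to the job. Leave any blue look-alike of the part that bears cell_centre alone.

How it is judged:
By the outcome, as a careful person would: the job done as asked, in the order asked, and still so for the second after the job is handed in, with the robot touching nothing.
It also fails if it takes over 72 s, if anything falls off the work surface, if the arm or the gripper's body presses on something with over 40 N, if the wrist force passes 120 N, or if a joint passes its speed limit or range.

## Working session

There is one attempt and no reset: what is moved stays moved. The work goes in short steps, Python scripts to look and compute and a tool call to move; the robot and the scene stay as the last step left them, time stands still between calls to the robot, and variables do not carry over. Pictures are saved under pics/ and viewed, and the job is handed in when it is done.

Besides the shell and the picture viewer there is one more tool, called after "Emit:" as name(argument=value, ...) on one line, values as JSON. servo_tool: Moves the arm, as the interface text tells. Its arguments: {"type":"object","properties":{"commands":{"type":"array","items":{"type":"number"}}},"required":["commands"]}

```bash
mkdir -p pics; ls
python3 - <<'E'
from cell import ctrl
import cv2
s=ctrl.read_state(); print({k:s[k] for k in s}, ctrl.grip_depth)
for n in("scene","top","wrist"):
    d=ctrl.get_image(n); cv2.imwrite(f"pics/{n}0.png",d["img"]); print(n,d["K"],d["T"])
E
```

```text
pics
{'clock': 0.0, 'qpos': array([-1.3587558 ,  0.62931961,  0.03845447,  1.51838434, -0.0270103 ,
        0.99626042, -0.01999518]), 'qd': array([-0.00097649, -0.00159279,  0.00026023, -0.00054602,  0.0010827 ,
        0.00056445, -0.00027934]), 'tau': array([ 1.56739679e-04, -5.63406873e+01,  1.22624137e+00, -1.93440664e+01,
        1.09669747e-02,  1.04457469e-02, -3.81028286e-06]), 'eef_pos': array([178.08849943, 624.4846293 , 230.40125129]), 'tool_rot': array([-3.13973936e+00,  2.19213982e-05,  2.86374086e+00]), 'force': array([-0.54025476, -0.3647007 , -0.04145913]), 'torque': array([ 0.03356394, -0.03002719,  0.02544757]), 'width': 85.19973896022175} 18.700000000000003
scene [[463.0855138    0.         311.86875511]
 [  0.         463.0855138  231.3075368 ]
 [  0.           0.           1.        ]] [[ 5.08793364e-01  6.33787554e-01 -5.82617069e-01  9.98368909e+02]
 [ 8.60874897e-01 -3.70739484e-01  3.48491959e-01 -1.87305514e+02]
 [ 4.87071458e-03 -6.78870806e-01 -7.34241585e-01  7.03612882e+02]
 [ 0.00000000e+00  0.00000000e+00  0.00000000e+00  1.00000000e+00]]
top [[586.45614276   0.         322.04359469]
 [  0.         586.45614276 237.45607684]
 [  0.           0.           1.        ]] [[-1.80881959e-02 -9.87463579e-01  1.56807198e-01  3.90722234e+02]
 [-9.99402913e-01  1.32389072e-02 -3.19147146e-02  1.16753388e+02]
 [ 2.94386623e-02 -1.57290850e-01 -9.87113445e-01  1.15261781e+03]
 [ 0.00000000e+00  0.00000000e+00  0.00000000e+00  1.00000000e+00]]
wrist [[383.52438115   0.         319.29520863]
 [  0.         383.52438115 237.34435883]
 [  0.           0.           1.        ]] [[ 2.75756807e-01  9.16153863e-01  2.90895657e-01  1.04561180e+02]
 [ 9.61225760e-01 -2.62260553e-01 -8.52316856e-02  6.46729430e+02]
 [-1.79488199e-03  3.03119617e-01 -9.52950826e-01  3.73458615e+02]
 [ 0.00000000e+00  0.00000000e+00  0.00000000e+00  1.00000000e+00]]
```

View pics/scene0.png

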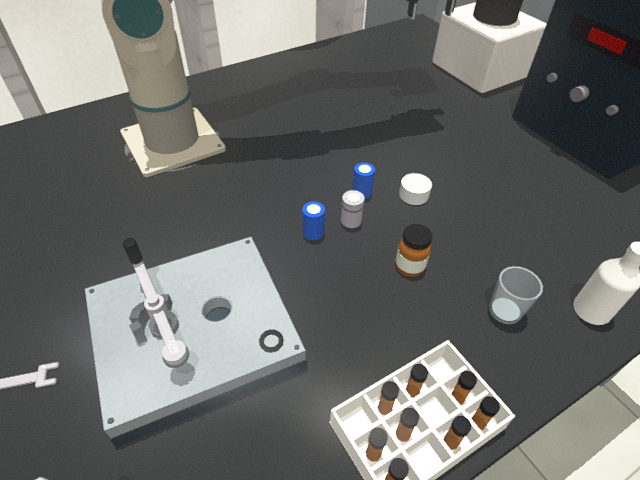

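View pics/top0.png

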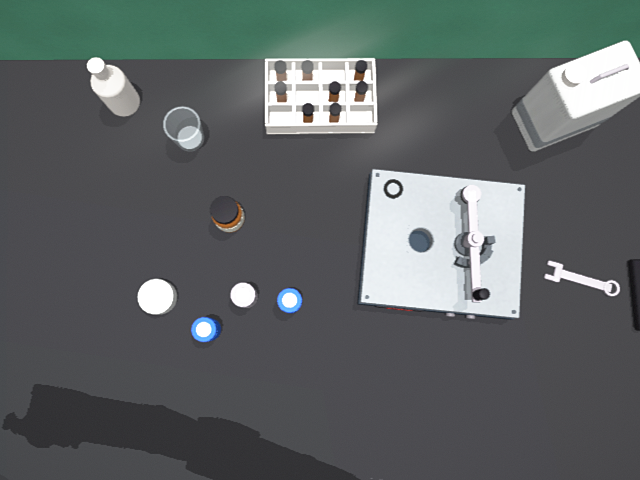

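View pics/wrist0.png

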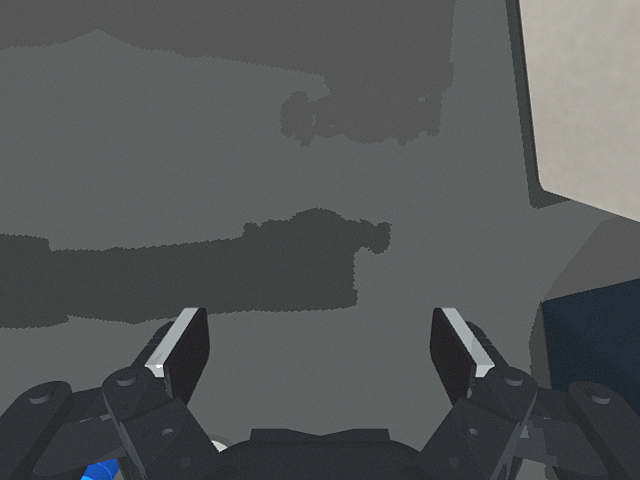

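```bash
cat > h.py <<'E'
import numpy as np, cv2
from cell import ctrl
def ray(d,uv):
    K,T=d["K"],d["T"]; v=np.linalg.inv(K)@np.array([uv[0],uv[1],1.]); return T[:3,3],T[:3,:3]@v
def onz(d,uv,z):
    o,v=ray(d,uv); return o+v*(z-o[2])/v[2]
def proj(d,p):
    T=d["T"]; c=T[:3,:3].T@(np.array(p)-T[:3,3]); u=d["K"]@c; return u[:2]/u[2]
E
python3 - <<'E'
from h import *
t=ctrl.get_image("top"); s=ctrl.get_image("scene")
im=t["img"]; hsv=cv2.cvtColor(im,cv2.COLOR_BGR2HSV)
# deck mask
m=((hsv[...,2]>110)&(hsv[...,1]<70)).astype(np.uint8); m[:,:350]=0;m[:150]=0;m[:,530:]=0
m=cv2.morphologyEx(m,cv2.MORPH_OPEN,np.ones((3,3)))
c=max(cv2.findContours(m,0,2)[0],key=cv2.contourArea); r=cv2.minAreaRect(cv2.convexHull(c)); b=cv2.boxPoints(r)
print("deck",r); P=np.array([onz(t,q,60) for q in b]);print(P.round(1), P.mean(0))
print(np.linalg.norm(P[0]-P[1]),np.linalg.norm(P[1]-P[2]))
# cell top
for n,cx,cy,z in(("cell",243,295,70),("bl",289,300,70),("b2",204,330,70),("tin",157,297,36)):
    w=im[cy-24:cy+24,cx-24:cx+24]; g=((w.min(2)>130)).astype(np.uint8)
    c=max(cv2.findContours(g,0,2)[0],key=cv2.contourArea); (x,y),rad=cv2.minEnclosingCircle(c)
    M=cv2.moments(c); q=(cx-24+M['m10']/M['m00'],cy-24+M['m01']/M['m00']); p=onz(t,q,z)
    p2=onz(t,(q[0]+rad,q[1]),z); print(n,q,rad,p.round(1),"diam",2*np.linalg.norm(p2-p), "scene px",proj(s,p))
# well
w=im[215:265,398:443]; g=(w.max(2)<110).astype(np.uint8)
c=max(cv2.findContours(g,0,2)[0],key=cv2.contourArea); e=cv2.fitEllipse(c); q=(e[0][0]+398,e[0][1]+215)
print("well",q,e[1],onz(t,q,60),proj(s,onz(t,q,60)))
cv2.imwrite("pics/z1.png",cv2.resize(im[160:330,350:535],None,fx=4,fy=4)[:600,:800])
cv2.imwrite("pics/z2.png",cv2.resize(s["img"][230:430,80:310],None,fx=3,fy=3))
cv2.imwrite("pics/z3.png",cv2.resize(im[260:350,130:310],None,fx=4,fy=4))
E
```

```text
deck ((445.2264404296875, 243.2075653076172), (161.33847045898438, 134.67807006835938), 5.640549182891846)
[[ 441.4   16.2   60. ]
 [ 698.1  -16.6   60. ]
 [ 663.4 -327.4   60. ]
 [ 407.  -283.1   60. ]] [ 552.47036069 -152.70405604   60.        ]
258.77092858265706 312.73183821418485
cell (242.4170305676856, 294.4577874818049) 12.657278060913086 [458.8 229.8  70. ] diam 46.299343049471815 scene px [352.64352166 198.03321602]
bl (289.17419962335214, 299.64689265536725) 7.936964511871338 [447.9 144.2  70. ] diam 29.121524113327578 scene px [313.01830871 209.91486296]
b2 (203.31647940074907, 328.94756554307116) 8.013972282409668 [397.5 300.2  70. ] diam 28.929726418554296 scene px [364.01857258 169.53983465]
tin (155.90339805825244, 296.3229773462783) 19.190391540527344 [460.1 395.6  36. ] diam 71.76854625014575 scene px [415.20041509 183.45707766]
well (418.52148818969727, 241.2268009185791) (21.692419052124023, 25.141298294067383) [ 554.60397535 -101.30901848   60.        ] [217.62646757 306.6315044 ]
```

View pics/z1.png

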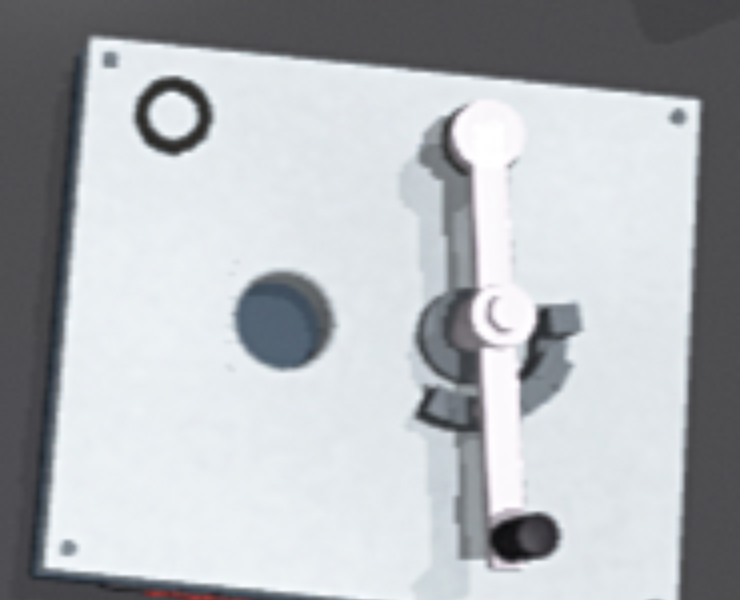

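View pics/z2.png

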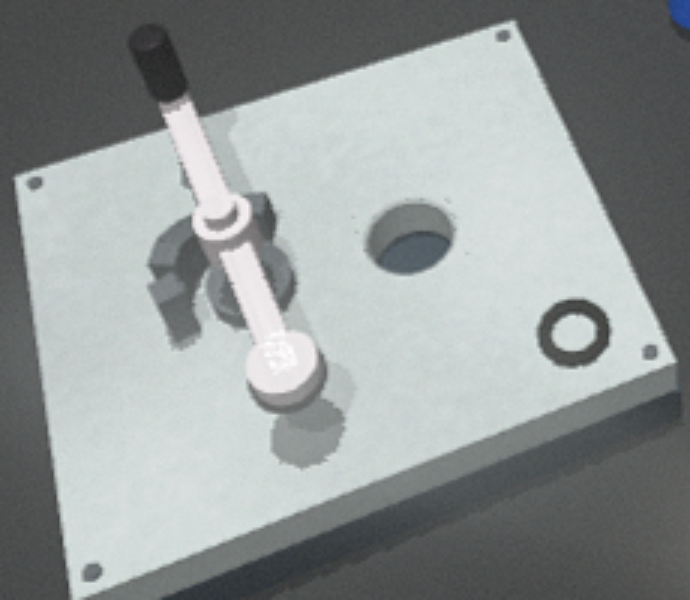

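View pics/z3.png

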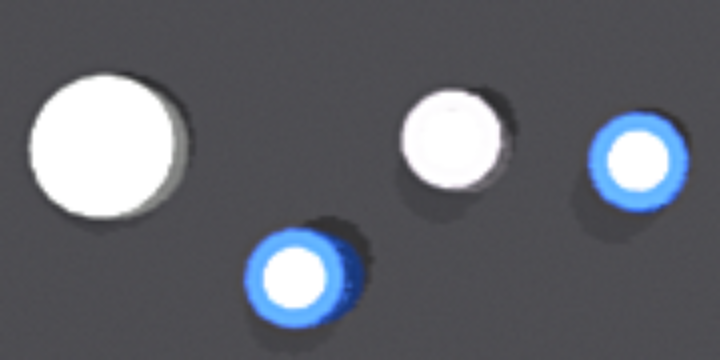

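Run:
```python
from h import *
t=ctrl.get_image("top"); s=ctrl.get_image("scene")
def A(x,y): return (350+x/4-.4,160+y/4-.4)
def B(x,y): return (80+x/3-.33,230+y/3-.33)
def tri(a,b):
    o1,v1=ray(t,a);o2,v2=ray(s,b);X=np.linalg.lstsq(np.c_[v1,-v2],o2-o1,rcond=None)[0]
    p,q=o1+v1*X[0],o2+v2*X[1]; return ((p+q)/2).round(1),np.linalg.norm(p-q).round(1)
print("well top",onz(t,A(284,319),60),"scene",onz(s,B(410,237),60))
for n,a,b in(("TL",(110,60),(651,352)),("BL",(68,547),(503,36)),("TR",(678,117),(92,572)),("BR",None,(36,183))):
    print(n,onz(t,A(*a),60).round(1) if a else "",onz(s,B(*b),60).round(1), tri(A(*a),B(*b)) if a else "")
print("hubtop",onz(t,A(503,314),130),onz(s,B(221,215),130),tri(A(503,314),B(221,215)))
print("padtop",tri(A(488,132),B(284,362)))
print("griptop",onz(t,A(537,535),166),onz(s,B(153,39),166),tri(A(537,535),B(153,39)))
# cell scene top: 
im=s["img"]; cv2.imwrite("pics/z4.png",cv2.resize(im[150:290,290:440],None,fx=4,fy=4))
```

```text
well top [ 558.14772496 -105.42934871   60.        ] scene [ 557.21482771 -104.66931425   60.        ]
TL [685.4 -26.8  60. ] [684.4 -25.3  60. ] (array([685.1, -26.2,  61.9]), np.float64(1.0))
BL [452.2   0.5  60. ] [449.8   1.7  60. ] (array([452. ,   0.8,  62.7]), np.float64(0.2))
TR [ 654.3 -301.2   60. ] [ 652.1 -300.    60. ] (array([ 653.6, -299.8,   63.1]), np.float64(0.5))
BR  [ 417.5 -272.    60. ] 
hubtop [ 548.34898526 -189.27873739  130.        ] [ 546.25215893 -188.86725439  130.        ] (array([ 548. , -188.8,  132.1]), np.float64(0.2))
padtop (array([ 633.4, -189.3,  122. ]), np.float64(0.9))
griptop [ 447.99816313 -187.37012558  166.        ] [ 451.22553557 -185.48638831  166.        ] (array([ 448.4, -186.7,  164. ]), np.float64(2.6))
```

View pics/z4.png

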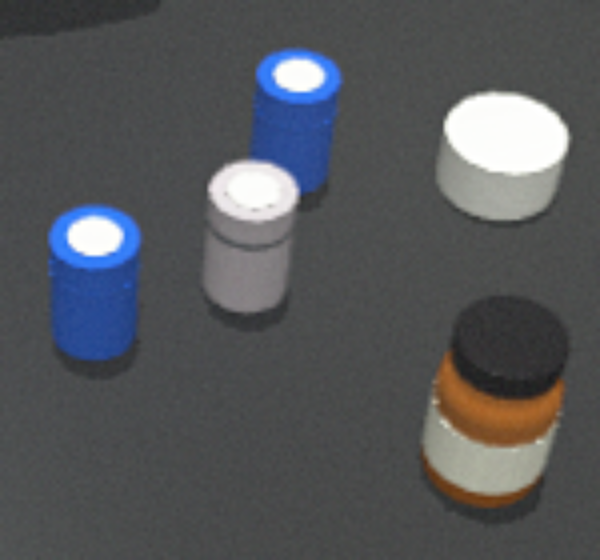

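Emit:
servo_tool(commands=[-4,-3.2,0,4,0,-8,-6.4,0,8,0,-12,-9.6,0,11,0,-15.13,-12.1,0,13.45,0,-15.13,-12.1,0,13.45,0,-15.13,-12.1,0,13.45,0,-15.13,-12.1,0,13.45,0,-15.13,-12.1,0,13.45,0,-15.13,-12.1,0,13.45,0,-15.13,-12.1,0,13.45,0])

```text
clock: 1.18
eef_pos: [420.6, 284.0, 231.7]
tool_rot: [3.141, -0.001, 1.608]
force: [0.3, 0.4, 0.3]
width: 85.6
```

Emit:
servo_tool(commands=[-2.22,1.45,0,1.45,0,-2.22,1.45,0,1.45,0,-2.22,1.45,0,1.45,0,-2.22,1.45,0,1.45,0,-2.22,1.45,2.0,1.45,0,-2.22,1.45,2.0,1.45,0])

```text
clock: 1.68
eef_pos: [455.2, 232.6, 178.0]
tool_rot: [-3.136, 0.002, 1.465]
force: [-2.1, -0.1, -0.6]
width: 85.8
```

```bash
cat > st.py <<'E'
from h import *
import sys
def st(tgt=None,yaw=None):
    s=ctrl.read_state(); p=s["eef_pos"]; y=s["tool_rot"][2]
    print("t%.2f"%s["clock"],p.round(1),"yaw %.3f"%y,"rp",s["tool_rot"][:2].round(3),"F",s["force"].round(1),"w %.1f"%s["width"],"q7 %.2f"%s["qpos"][6])
    if tgt is not None:
        d=np.array(tgt)-p; print("units x,y,z",((d[0]*np.cos(y)+d[1]*np.sin(y))/25).round(2),((d[0]*np.sin(y)-d[1]*np.cos(y))/25).round(2),(-d[2]/25).round(2), "tw", None if yaw is None else round(-np.degrees(yaw-y)/6,2))
E
python3 - <<'E'
from st import *
st([458.8,229.8,35],1.456)
d=ctrl.get_image("wrist");cv2.imwrite("pics/w1.png",d["img"]);print(proj(d,[458.8,229.8,70]))
E
```

```text
t1.68 [455.2 232.6 178. ] yaw 1.465 rp [-3.136e+00  2.000e-03] F [-2.1 -0.1 -0.6] w 85.8 q7 -0.31
units x,y,z -0.09 0.16 5.72 tw 0.08
[324.62264248 238.20460535]
```

View pics/w1.png

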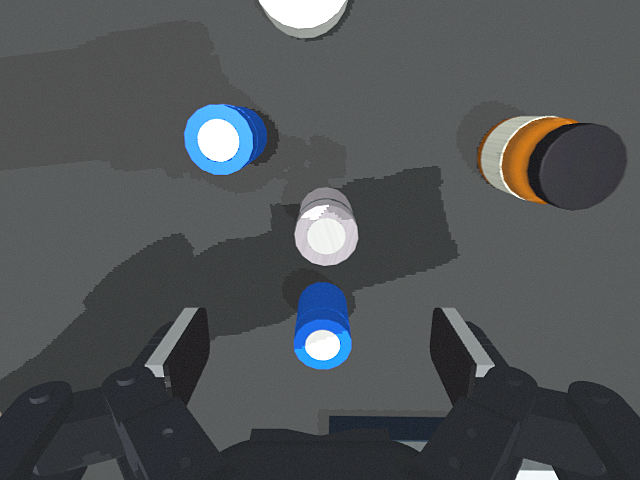

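Emit:
servo_tool(commands=[-0.09,0.12,1,0.08,0,-0.09,0.12,2,0.08,0,-0.09,0.12,2.8,0.08,0,-0.09,0.12,2.8,0.08,0,-0.09,0.12,2.8,0.08,0])

```text
clock: 2.15
eef_pos: [460.4, 229.8, 111.5]
tool_rot: [-3.14, 0.001, 1.455]
force: [-0.2, -0.1, 0.3]
width: 85.5
```

```bash
python3 -c "
from st import *
st([458.8,229.8,35],1.456)"
```

```text
t2.15 [460.4 229.8 111.5] yaw 1.455 rp [-3.14e+00  1.00e-03] F [-0.2 -0.1  0.3] w 85.5 q7 -0.25
units x,y,z -0.01 -0.06 3.06 tw -0.01
```

Emit:
servo_tool(commands=[0,-0.05,1,0,0,0,-0.05,2,0,0,0,-0.05,2.7,0,0,0,-0.05,3.0,0,0,0,-0.05,3.0,0,0,0,-0.05,3.0,0,0.5,0,-0.05,3.0,0,1,0,-0.05,3.0,0,1,0,-0.05,3.0,0,1,0,-0.05,3.0,0,1])

```text
clock: 2.98
eef_pos: [460.4, 229.8, 37.8]
tool_rot: [3.14, -0.002, 1.454]
force: [-1.7, -0.5, 7.6]
width: 42.7
```

Emit:
servo_tool(commands=[0,0,0,0,1,0,0,0,0,1,0,0,0,0,1,0,0,0,0,1])

```text
clock: 3.32
eef_pos: [460.4, 229.8, 37.8]
tool_rot: [3.14, -0.002, 1.454]
force: [-1.7, 0.6, 7.7]
width: 42.6
```

```bash
python3 -c "
from st import *
st([458.8,229.8,35],1.456)"
```

```text
t3.32 [460.4 229.8  37.8] yaw 1.454 rp [ 3.14e+00 -2.00e-03] F [-1.7  0.6  7.7] w 42.6 q7 -0.19
units x,y,z -0.01 -0.06 0.11 tw -0.02
```

Emit:
servo_tool(commands=[0,0,-0.6,0,1,0,0,-1.5,0,1,0,0,-2.8,0,1,0,0,-4.2,0,1,0,0,-5.2,0,1,0,0,-5.6,0,1,0,0,-5.6,0,1])

```text
clock: 3.9
eef_pos: [461.0, 230.0, 178.5]
tool_rot: [3.138, -0.003, 1.454]
force: [0.5, 0.5, -5.1]
width: 42.6
```

```bash
python3 -c "
from st import *
st([558.2,-105.2,170],1.456)"
```

```text
t3.90 [461.  230.  178.5] yaw 1.454 rp [ 3.138e+00 -3.000e-03] F [ 0.5  0.5 -5.1] w 42.6 q7 -0.30
units x,y,z -12.86 5.42 0.34 tw -0.02
```

Emit:
servo_tool(commands=[-0.8,0.34,0,0,1,-2.2,0.93,0,0,1,-3.7,1.56,0,0,1,-5.2,2.2,0,0,1,-6.7,2.8,0,0,1,-8.2,3.45,0,0,1,-9.7,4.1,0,0,1,-11.2,4.7,0,0,1,-12.4,5.2,0,0,1,-12.86,5.42,0,0,1])

```text
clock: 4.73
eef_pos: [556.2, -112.8, 174.4]
tool_rot: [-3.14, 0.004, 1.447]
force: [1.2, -0.6, -4.0]
width: 42.6
```

Emit:
servo_tool(commands=[0,0,0,0,1,0,0,0,0,1,0,0,0,0,1])

```text
clock: 4.98
eef_pos: [555.6, -103.7, 174.6]
tool_rot: [-3.138, -0.002, 1.455]
force: [0.4, -0.7, -2.4]
width: 42.8
```

Run:
```python
from st import *
st([558.2,-105.2,130],1.456)
for n in("wrist","scene","top"):
    d=ctrl.get_image(n);cv2.imwrite(f"pics/{n}2.png",d["img"])
```

```text
t4.98 [ 555.6 -103.7  174.6] yaw 1.455 rp [-3.138e+00 -2.000e-03] F [ 0.4 -0.7 -2.4] w 42.8 q7 0.31
units x,y,z -0.05 0.11 1.79 tw -0.01
```

View pics/wrist2.png

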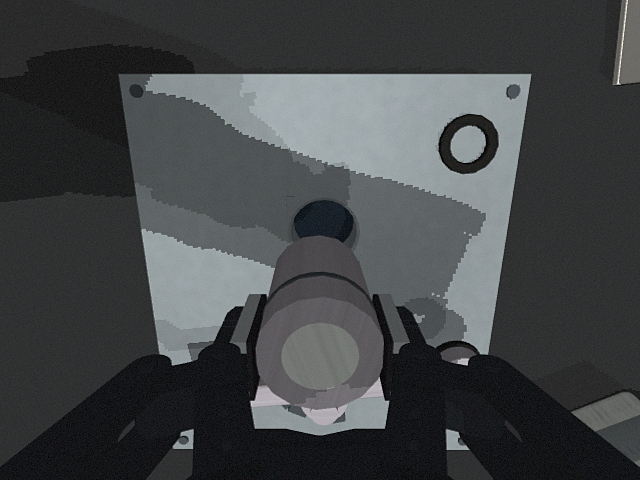

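View pics/scene2.png

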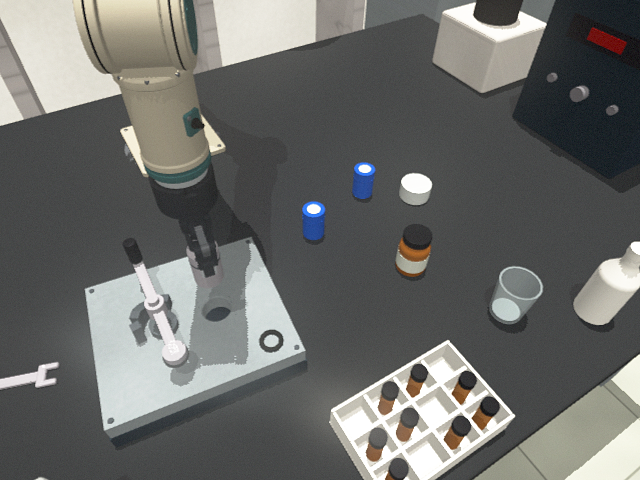

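Run:
```python
from st import *
d=ctrl.get_image("wrist");st([558.2,-105.2,150],1.456)
p=ctrl.read_state()["eef_pos"]
print(proj(d,[558.2,-105.2,60]),proj(d,[558.2,-105.2,30]),proj(d,[p[0],p[1],p[2]+32.2]))
im=d["img"]; w=im[170:260,270:380]; cv2.imwrite("pics/w3.png",cv2.resize(im[190:400,240:400],None,fx=3,fy=2.85))
for sc in(0,):
    for px in((320,356),): print("celltop",onz(d,px,p[2]+32.2))
```

```text
t5.18 [ 556.6 -104.1  175.9] yaw 1.456 rp [-3.141e+00 -1.000e-03] F [ 0.3 -0.  -2.9] w 42.4 q7 0.31
units x,y,z -0.04 0.07 1.04 tw -0.0
[321.0953485 233.7969711] [321.03604356 222.47491388] [316.70664417 360.71619615]
celltop [ 557.91989821 -102.42050101  208.14772823]
```

View pics/w3.png

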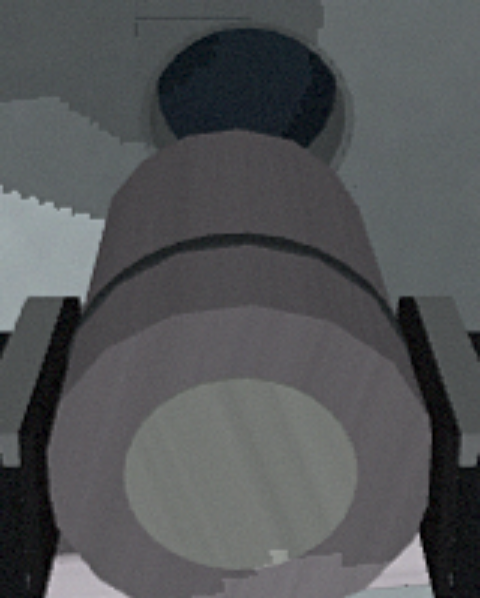

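Emit:
servo_tool(commands=[-0.04,0.07,0.6,0,1,-0.04,0.07,1.4,0,1,-0.04,0.07,2.2,0,1,-0.04,0.07,2.7,0,1,-0.04,0.07,2.7,0,1,-0.04,0.07,2.7,0,1])

```text
clock: 5.68
eef_pos: [558.2, -106.3, 108.5]
tool_rot: [-3.14, -0.0, 1.455]
force: [1.4, 0.2, -3.6]
width: 42.9
```

Run:
```python
from st import *
st([558.2,-105.2,90],1.456)
```

```text
t5.68 [ 558.2 -106.3  108.5] yaw 1.455 rp [-3.14 -0.  ] F [ 1.4  0.2 -3.6] w 42.9 q7 0.35
units x,y,z 0.04 -0.0 0.74 tw -0.01
```

Emit:
servo_tool(commands=[0.04,0,0.3,0,1,0.04,0,0.5,0,1,0.04,0,0.65,0,1,0.04,0,0.75,0,1,0.04,0,0.75,0,1])

```text
clock: 6.1
eef_pos: [558.3, -106.0, 89.6]
tool_rot: [-3.141, -0.0, 1.454]
force: [0.2, -0.2, -3.4]
width: 42.8
```

Emit:
servo_tool(commands=[0,0,0.2,0,1,0,0,0.4,0,1,0,0,0.55,0,1,0,0,0.65,0,1,0,0,0.65,0,1])

```text
clock: 6.52
eef_pos: [558.1, -106.0, 73.0]
tool_rot: [-3.14, -0.0, 1.453]
force: [-1.0, -0.4, -3.7]
width: 42.3
```

Emit:
servo_tool(commands=[0,0,0.05,0,1,0,0,0.1,0,1,0,0,0.15,0,1,0,0,0.15,0,1])

```text
clock: 6.85
eef_pos: [558.5, -106.0, 69.9]
tool_rot: [-3.141, -0.0, 1.454]
force: [0.4, -0.1, -3.5]
width: 42.4
```

Emit:
servo_tool(commands=[0,0,0.04,0,1,0,0,0.08,0,1,0,0,0.08,0,1])

```text
clock: 7.1
eef_pos: [558.7, -106.1, 68.0]
tool_rot: [3.141, -0.0, 1.454]
force: [0.2, -0.1, -3.6]
width: 42.5
```

Emit:
servo_tool(commands=[0,0,0.04,0,1,0,0,0.08,0,1,0,0,0.08,0,1])

```text
clock: 7.35
eef_pos: [558.7, -106.1, 67.8]
tool_rot: [3.141, -0.001, 1.453]
force: [-4.1, 1.8, 11.5]
width: 42.8
```

Emit:
servo_tool(commands=[0,0,-0.04,0,1,0,0,-0.04,0,0.4,0,0,-0.04,0,0,0,0,-0.04,0,0,0,0,-0.04,0,0,0,0,-0.04,0,0])

```text
clock: 7.85
eef_pos: [558.7, -106.1, 67.0]
tool_rot: [3.142, 0.0, 1.454]
force: [0.4, -1.7, -0.7]
width: 85.3
```

Emit:
servo_tool(commands=[0,0,-0.5,0,0,0,0,-1.5,0,0,0,0,-3,0,0,0,0,-4.2,0,0,0,0,-5,0,0,0,0,-5,0,0,0,0,-5,0,0])

```text
clock: 8.43
eef_pos: [559.3, -106.1, 193.1]
tool_rot: [3.139, -0.0, 1.454]
force: [0.1, 0.2, 0.3]
width: 85.7
```

Run:
```python
from st import *
st()
d=ctrl.get_image("wrist");cv2.imwrite("pics/w4.png",d["img"])
s=ctrl.get_image("scene");cv2.imwrite("pics/s4.png",cv2.resize(s["img"][220:420,80:310],None,fx=3,fy=3))
print(proj(d,[558.2,-105.2,100]),proj(s,[558.2,-105.2,100]))
```

```text
t8.43 [ 559.3 -106.1  193.1] yaw 1.454 rp [ 3.139 -0.   ] F [0.1 0.2 0.3] w 85.7 q7 0.30
[315.76372412 241.04278159] [212.53656426 295.12549345]
```

View pics/w4.png

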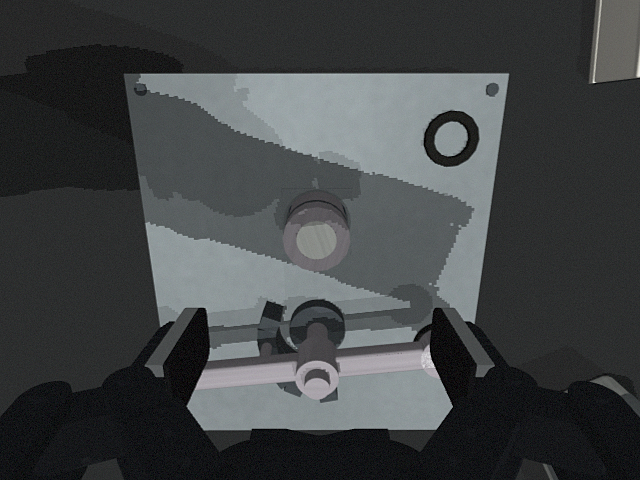

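View pics/s4.png

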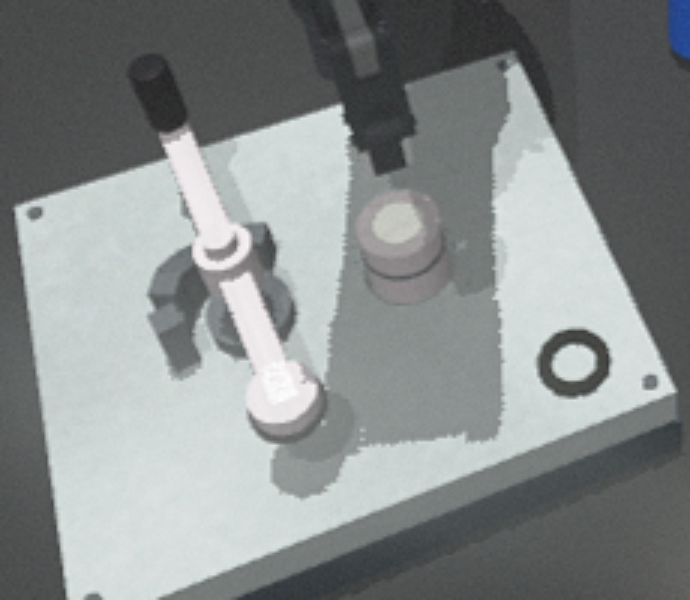

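Run:
```python
from st import *
st([448.2,-187,200],-0.03)
```

```text
t8.53 [ 557.8 -105.7  191.1] yaw 1.454 rp [-3.14 -0.  ] F [ 0.2 -0.1 -1.7] w 85.5 q7 0.30
units x,y,z -3.74 -3.98 -0.36 tw 14.17
```

Emit:
servo_tool(commands=[-0.4,-0.4,-0.36,1,0.2,-0.8,-0.8,-0.36,2.1,0.5,-1.2,-1.3,-0.36,3.2,0.5,-1.6,-1.7,-0.36,4.3,0.5,-2.0,-2.1,-0.36,5.4,0.5,-2.4,-2.6,-0.36,6.5,0.5,-2.8,-3,-0.36,7.6,0.5,-3.2,-3.4,-0.36,8.7,0.5,-3.6,-3.8,-0.36,9.8,0.5,-3.74,-3.98,-0.36,10.9,0.5])

```text
clock: 9.37
eef_pos: [446.2, -188.4, 199.9]
tool_rot: [-3.141, 0.003, 0.304]
force: [0.0, 0.2, -0.1]
width: 42.8
```

Run:
```python
from st import *
st([448.2,-187,200],-0.03)
```

```text
t9.37 [ 446.2 -188.4  199.9] yaw 0.304 rp [-3.141e+00  3.000e-03] F [ 0.   0.2 -0.1] w 42.8 q7 -0.39
units x,y,z 0.09 -0.03 -0.01 tw 3.19
```

Emit:
servo_tool(commands=[0.05,-0.03,0,1,0.5,0.05,-0.03,0,2.1,0.5,0.05,-0.03,0,3.1,0.5,0.05,-0.03,0,3.1,0.5,0.05,-0.03,0,3.1,0.5])

```text
clock: 9.78
eef_pos: [449.1, -185.9, 199.9]
tool_rot: [3.141, 0.003, -0.01]
force: [-1.0, -0.6, 0.1]
width: 42.8
```

Run:
```python
from st import *
st([448.2,-187,138],-0.03)
d=ctrl.get_image("wrist");cv2.imwrite("pics/w5.png",d["img"]);print(proj(d,[448.2,-187,166]))
d=ctrl.get_image("top");cv2.imwrite("pics/t5.png",cv2.resize(d["img"][160:330,350:535],None,fx=4,fy=4)[:600,:800])
```

```text
t9.78 [ 449.1 -185.9  199.9] yaw -0.010 rp [3.141e+00 3.000e-03] F [-1.  -0.6  0.1] w 42.8 q7 -0.63
units x,y,z -0.04 0.04 2.48 tw 0.19
[323.01188897 281.50317354]
```

View pics/w5.png

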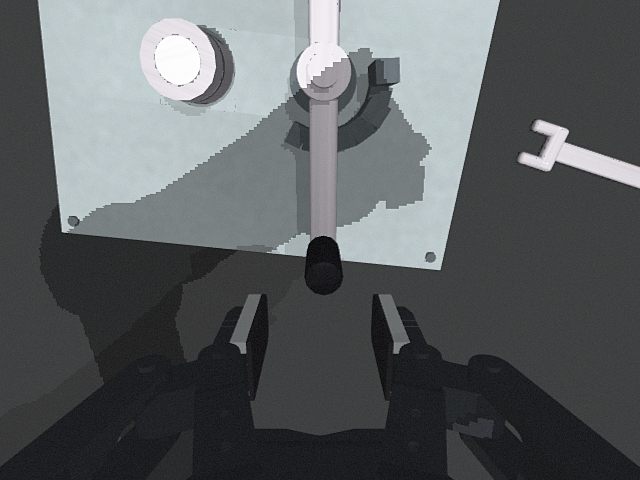

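Emit:
servo_tool(commands=[0,0.04,0.6,0.2,0.5,0,0.04,1.4,0.2,0.5,0,0.04,2.1,0.2,0.5,0,0.04,2.45,0.2,0.5,0,0.04,2.45,0.2,0.5,0,0.04,2.45,0.2,0.5])

```text
clock: 10.38
eef_pos: [449.6, -187.4, 139.8]
tool_rot: [-3.141, 0.001, -0.033]
force: [0.1, 0.3, -0.1]
width: 42.8
```

Run:
```python
from st import *
st([448.2,-187,138],-0.03)
d=ctrl.get_image("wrist");cv2.imwrite("pics/w6.png",d["img"])
t=ctrl.get_image("top"); p=proj(t,[548.4,-189.6,70]); print("pivot px top",p)
im=t["img"]; x,y=int(p[0])-40,int(p[1])-40; print(x,y); cv2.imwrite("pics/t6.png",cv2.resize(im[y:y+80,x:x+80],None,fx=7,fy=7,interpolation=cv2.INTER_CUBIC))
for a in (173,223,250,256.6,263.4,270.2,276.6): # ring pts world angle
    r=np.radians(a); q=proj(t,[548.4+38*np.cos(r),-189.6+38*np.sin(r),75]); print(a,((q-[x,y])*7).round(0))
```

```text
t10.38 [ 449.6 -187.4  139.8] yaw -0.033 rp [-3.141e+00  1.000e-03] F [ 0.1  0.3 -0.1] w 42.8 q7 -0.55
units x,y,z -0.06 -0.02 0.07 tw -0.03
pivot px top [466.34796565 243.05342578]
426 203
173 [278. 418.]
223 [390. 379.]
250 [423. 324.]
256.6 [426. 308.]
263.4 [428. 292.]
270.2 [428. 275.]
276.6 [426. 260.]
```

View pics/w6.png

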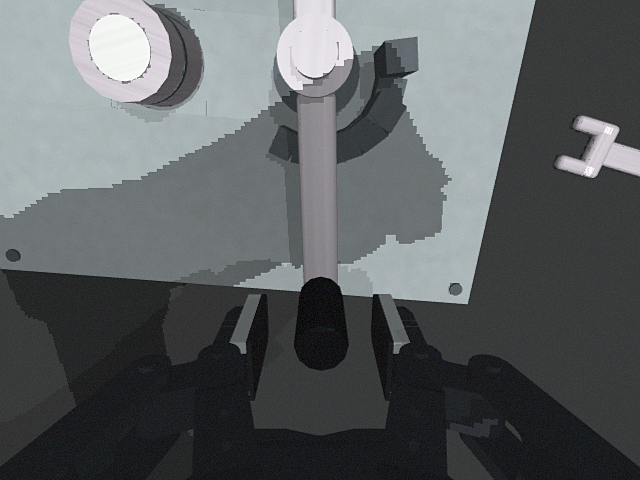

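View pics/t6.png

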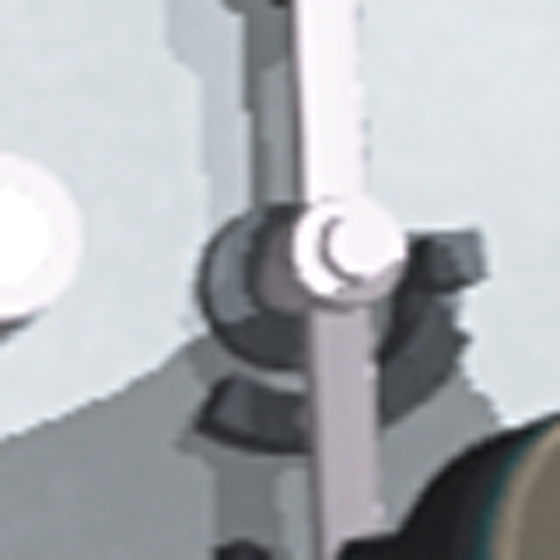

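```bash
cat > arc.py <<'E'
from st import *
def arc(thetas,z=139,g=11.4,piv=(548.4,-189.6)):
    s=ctrl.read_state(); p=s["eef_pos"]; y=s["tool_rot"][2]; out=[]
    for th in thetas:
        a=np.radians(th); P=np.array([piv[0]+100*np.cos(a)-g*np.sin(a),piv[1]+100*np.sin(a)+g*np.cos(a),z])
        d=P-p; yw=a-np.pi
        dy=(yw-y+np.pi)%(2*np.pi)-np.pi
        out.append([round(float(v),2) for v in((d[0]*np.cos(y)+d[1]*np.sin(y))/25,(d[0]*np.sin(y)-d[1]*np.cos(y))/25,-d[2]/25,-np.degrees(dy)/6)]+[0.5])
    st(); 
    c=p[:2]-np.array(piv); R=np.array([np.cos(y),np.sin(y)]),np.array([np.sin(y),-np.cos(y)]); gp=c-g*R[1]
    print("grip if touching: th %.1f r %.1f"%(np.degrees(np.arctan2(gp[1],gp[0]))%360,np.linalg.norm(gp)))
    print([v for r in out for v in r])
E
python3 -c "
from arc import *
arc([178.5,180.5,183,185.5,188,190.5,193,195.5,198,198])"
```

```text
t10.48 [ 450.3 -187.7  140.6] yaw -0.033 rp [ 3.141e+00 -1.000e-03] F [ 0.  -0.4  0.7] w 42.5 q7 -0.55
grip if touching: th 172.2 r 98.7
[-0.07, 0.43, 0.06, -0.07, 0.5, -0.05, 0.57, 0.06, -0.4, 0.5, -0.02, 0.74, 0.06, -0.82, 0.5, 0.02, 0.91, 0.06, -1.23, 0.5, 0.06, 1.08, 0.06, -1.65, 0.5, 0.12, 1.25, 0.06, -2.07, 0.5, 0.18, 1.42, 0.06, -2.48, 0.5, 0.25, 1.58, 0.06, -2.9, 0.5, 0.32, 1.74, 0.06, -3.32, 0.5, 0.32, 1.74, 0.06, -3.32, 0.5]
```

Emit:
servo_tool(commands=[-0.05,0.25,0.06,0,0.5,-0.07,0.43,0.06,-0.07,0.5,-0.05,0.57,0.06,-0.4,0.5,-0.02,0.74,0.06,-0.82,0.5,0.02,0.91,0.06,-1.23,0.5,0.06,1.08,0.06,-1.65,0.5,0.06,1.08,0.06,-1.65,0.5])

```text
clock: 11.07
eef_pos: [450.6, -214.7, 138.7]
tool_rot: [-3.141, -0.001, 0.14]
force: [0.0, 1.2, 0.3]
width: 42.6
```

Run:
```python
from arc import *
arc([190,192.5,195,197.5,200,202.5,205,207.5,210,210])
d=ctrl.get_image("wrist");cv2.imwrite("pics/w7.png",d["img"])
```

```text
t11.07 [ 450.6 -214.7  138.7] yaw 0.140 rp [-3.141e+00 -1.000e-03] F [0.  1.2 0.3] w 42.6 q7 -0.39
grip if touching: th 187.9 r 100.4
[0.03, 0.15, -0.01, -0.33, 0.5, 0.06, 0.32, -0.01, -0.74, 0.5, 0.1, 0.49, -0.01, -1.16, 0.5, 0.14, 0.66, -0.01, -1.58, 0.5, 0.2, 0.83, -0.01, -1.99, 0.5, 0.25, 1.0, -0.01, -2.41, 0.5, 0.32, 1.16, -0.01, -2.83, 0.5, 0.39, 1.32, -0.01, -3.24, 0.5, 0.47, 1.47, -0.01, -3.66, 0.5, 0.47, 1.47, -0.01, -3.66, 0.5]
```

View pics/w7.png

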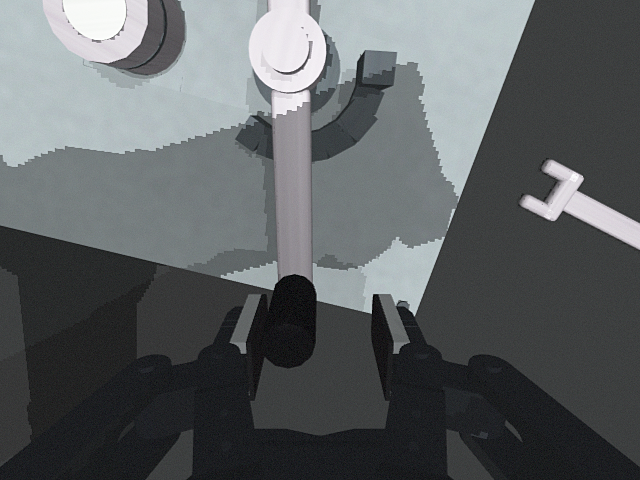

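Emit:
servo_tool(commands=[0.03,0.15,-0.01,-0.33,0.5,0.06,0.32,-0.01,-0.74,0.5,0.1,0.49,-0.01,-1.16,0.5,0.14,0.66,-0.01,-1.58,0.5,0.2,0.83,-0.01,-1.99,0.5,0.25,1.0,-0.01,-2.41,0.5,0.32,1.16,-0.01,-2.83,0.5,0.39,1.32,-0.01,-3.24,0.5,0.47,1.47,-0.01,-3.66,0.5,0.47,1.47,-0.01,-3.66,0.5])

```text
clock: 11.95
eef_pos: [464.2, -244.5, 138.1]
tool_rot: [-3.13, 0.001, 0.524]
force: [-5.6, 8.4, 8.3]
width: 42.8
```

Run:
```python
from arc import *
arc([212,214,216,218,220,222,224,226,228,228],z=141)
d=ctrl.get_image("wrist");cv2.imwrite("pics/w8.png",d["img"])
d=ctrl.get_image("scene");cv2.imwrite("pics/s8.png",cv2.resize(d["img"][220:420,60:290],None,fx=3,fy=3))
```

```text
t11.95 [ 464.2 -244.5  138.1] yaw 0.524 rp [-3.13e+00  1.00e-03] F [-5.6  8.4  8.3] w 42.8 q7 -0.08
grip if touching: th 206.6 r 100.6
[0.03, 0.38, -0.12, -0.33, 0.5, 0.06, 0.52, -0.12, -0.66, 0.5, 0.08, 0.65, -0.12, -0.99, 0.5, 0.12, 0.79, -0.12, -1.33, 0.5, 0.16, 0.93, -0.12, -1.66, 0.5, 0.2, 1.06, -0.12, -1.99, 0.5, 0.24, 1.19, -0.12, -2.33, 0.5, 0.3, 1.32, -0.12, -2.66, 0.5, 0.35, 1.45, -0.12, -2.99, 0.5, 0.35, 1.45, -0.12, -2.99, 0.5]
```

View pics/w8.png

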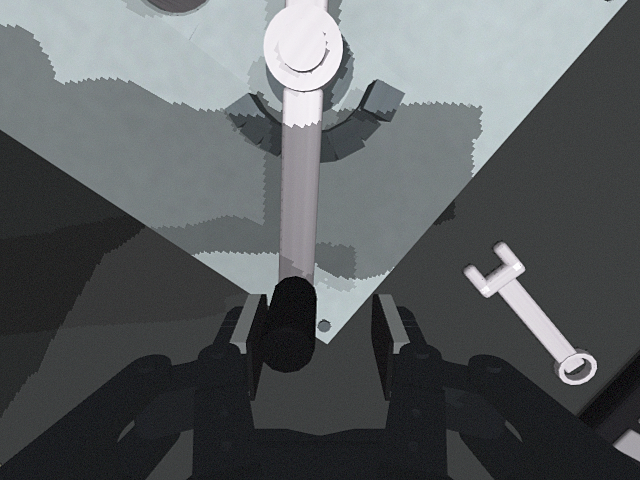

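View pics/s8.png

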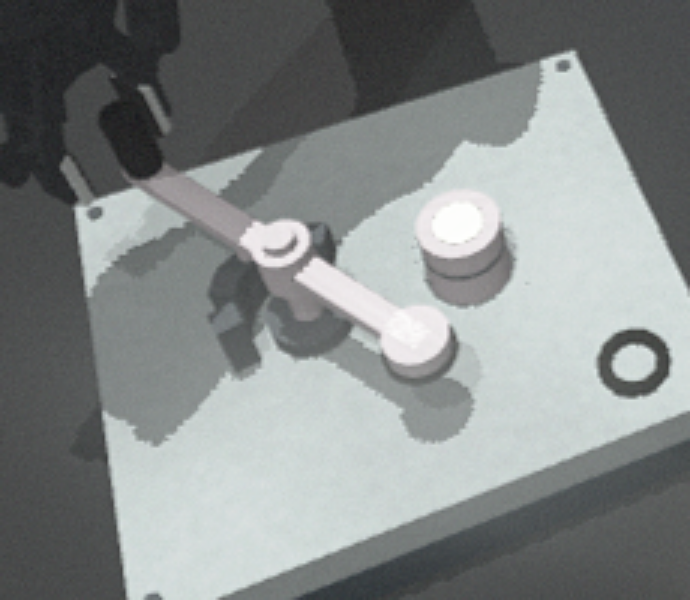

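Emit:
servo_tool(commands=[0.02,0.14,-0.06,-0.33,0.5,0.04,0.28,-0.08,-0.66,0.5,0.06,0.42,-0.1,-0.99,0.5,0.09,0.56,-0.1,-1.33,0.5,0.12,0.7,-0.1,-1.66,0.5,0.16,0.83,-0.1,-1.99,0.5,0.2,0.96,-0.1,-2.33,0.5,0.25,1.1,-0.1,-2.66,0.5,0.3,1.23,-0.1,-2.99,0.5,0.3,1.23,-0.1,-2.99,0.5])

```text
clock: 12.88
eef_pos: [485.2, -268.6, 140.5]
tool_rot: [-3.131, -0.0, 0.836]
force: [-5.1, 5.8, 6.3]
width: 42.8
```

Run:
```python
from arc import *
arc([228,230,232,234,236,238,240,240],z=141)
d=ctrl.get_image("wrist");cv2.imwrite("pics/w9.png",d["img"])
```

```text
t12.88 [ 485.2 -268.6  140.5] yaw 0.836 rp [-3.131 -0.   ] F [-5.1  5.8  6.3] w 42.8 q7 0.15
grip if touching: th 224.9 r 101.1
[0.04, 0.22, -0.02, -0.01, 0.5, 0.06, 0.36, -0.02, -0.35, 0.5, 0.08, 0.5, -0.02, -0.68, 0.5, 0.11, 0.63, -0.02, -1.01, 0.5, 0.14, 0.77, -0.02, -1.35, 0.5, 0.18, 0.91, -0.02, -1.68, 0.5, 0.22, 1.04, -0.02, -2.01, 0.5, 0.22, 1.04, -0.02, -2.01, 0.5]
```

View pics/w9.png

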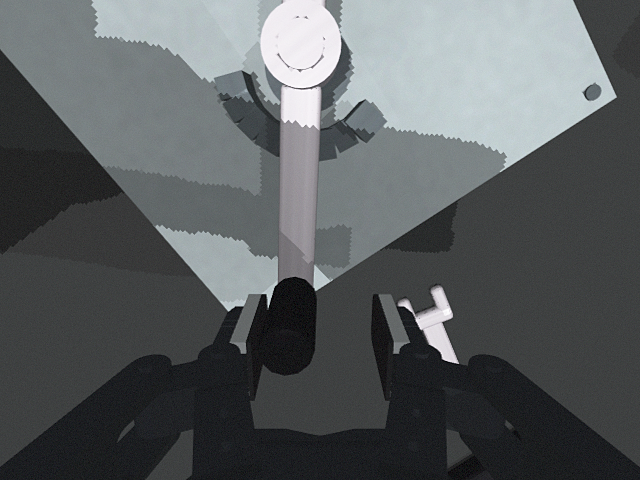

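Emit:
servo_tool(commands=[0.02,0.14,0,-0.2,0.5,0.04,0.27,0,-0.5,0.5,0.07,0.4,0,-0.8,0.5,0.1,0.54,0,-1.1,0.5,0.13,0.68,0,-1.4,0.5,0.16,0.81,0,-1.7,0.5,0.2,0.94,0,-2.0,0.5,0.2,0.94,0,-2.0,0.5])

```text
clock: 13.6
eef_pos: [509.1, -284.2, 141.1]
tool_rot: [-3.141, 0.0, 1.045]
force: [0.0, 0.1, -0.5]
width: 42.7
```

Run:
```python
from arc import *
arc([240,241,242,243,244,245,246,247,248,248],z=141)
d=ctrl.get_image("wrist");cv2.imwrite("pics/w10.png",d["img"])
```

```text
t13.60 [ 509.1 -284.2  141.1] yaw 1.045 rp [-3.141  0.   ] F [ 0.   0.1 -0.5] w 42.7 q7 0.30
grip if touching: th 241.1 r 101.6
[0.06, -0.08, 0.0, -0.03, 0.5, 0.07, -0.01, 0.0, -0.19, 0.5, 0.08, 0.06, 0.0, -0.36, 0.5, 0.09, 0.13, 0.0, -0.53, 0.5, 0.11, 0.2, 0.0, -0.69, 0.5, 0.12, 0.27, 0.0, -0.86, 0.5, 0.13, 0.34, 0.0, -1.03, 0.5, 0.15, 0.41, 0.0, -1.19, 0.5, 0.17, 0.48, 0.0, -1.36, 0.5, 0.17, 0.48, 0.0, -1.36, 0.5]
```

View pics/w10.png

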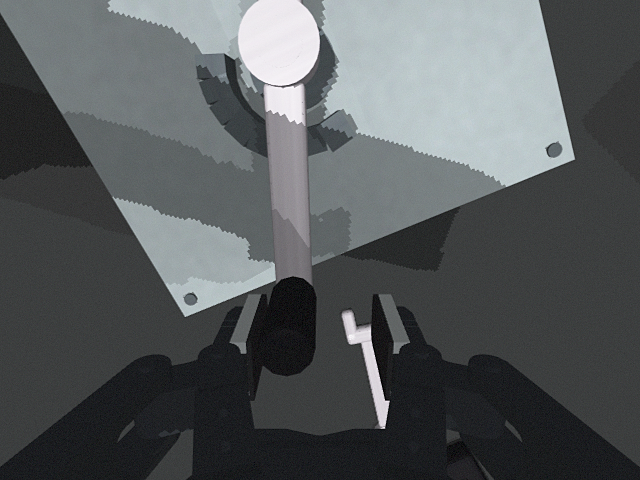

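Emit:
servo_tool(commands=[0.05,0.07,0,-0.2,0.5,0.06,0.14,0,-0.36,0.5,0.07,0.21,0,-0.53,0.5,0.09,0.28,0,-0.69,0.5,0.11,0.35,0,-0.86,0.5,0.13,0.42,0,-1.03,0.5,0.15,0.48,0,-1.19,0.5,0.15,0.48,0,-1.19,0.5])

```text
clock: 14.32
eef_pos: [523.7, -286.7, 141.2]
tool_rot: [3.139, -0.0, 1.172]
force: [-0.2, 0.2, 0.2]
width: 42.9
```

Run:
```python
from arc import *
arc([249,250,251,252,253,254],z=141)
d=ctrl.get_image("wrist");cv2.imwrite("pics/w11.png",d["img"])
d=ctrl.get_image("scene");cv2.imwrite("pics/s11.png",cv2.resize(d["img"][220:420,60:290],None,fx=3,fy=3))
```

```text
t14.32 [ 523.7 -286.7  141.2] yaw 1.172 rp [ 3.139 -0.   ] F [-0.2  0.2  0.2] w 42.9 q7 0.38
grip if touching: th 249.2 r 99.1
[-0.02, -0.01, 0.01, -0.31, 0.5, -0.01, 0.06, 0.01, -0.48, 0.5, 0.0, 0.12, 0.01, -0.65, 0.5, 0.01, 0.19, 0.01, -0.81, 0.5, 0.03, 0.26, 0.01, -0.98, 0.5, 0.04, 0.33, 0.01, -1.15, 0.5]
```

View pics/w11.png

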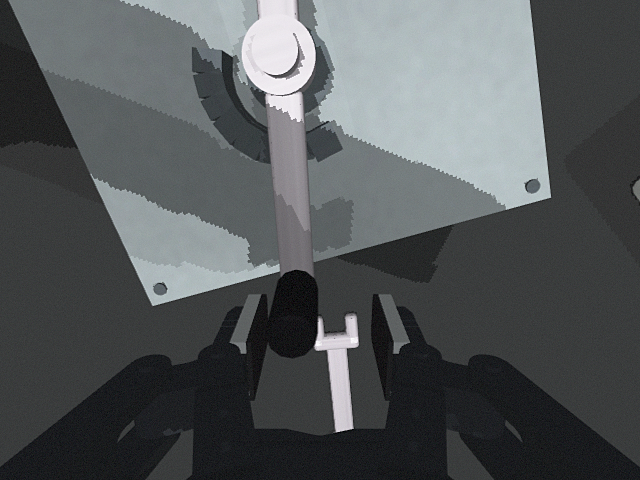

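View pics/s11.png

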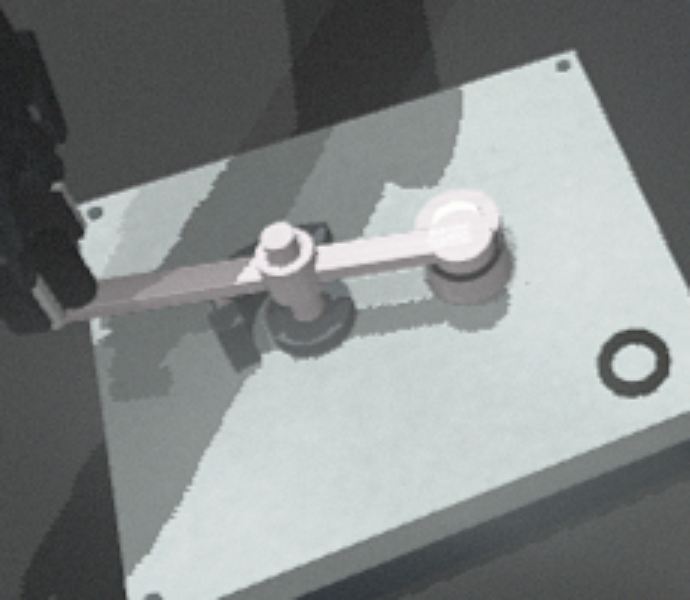

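Emit:
servo_tool(commands=[0,-0.15,0,0,0.5,0,-0.3,0,0,0.5,0,-0.35,0,0,0.5,0,-0.35,0,0,0.5])

```text
clock: 14.75
eef_pos: [513.4, -283.0, 141.1]
tool_rot: [-3.141, -0.0, 1.169]
force: [-0.4, 0.3, -0.7]
width: 42.4
```

Emit:
servo_tool(commands=[0,0,-0.5,0,0.5,0,0,-1.5,0,0.5,0,0,-2.8,0,0.5,0,0,-4,0,0.5,-1.5,0,-5,0,0.5,-3,0,-6,0,0.5,-4,0,-6,0,0.5,-4,0,-6,0,0.5,-4,0,-6,0,0.5])

```text
clock: 15.5
eef_pos: [473.5, -377.6, 291.7]
tool_rot: [3.14, 0.001, 1.165]
force: [-0.2, -0.1, -0.5]
width: 42.7
```

Run:
```python
from arc import *
st()
d=ctrl.get_image("wrist");cv2.imwrite("pics/w12.png",d["img"])
d=ctrl.get_image("scene");cv2.imwrite("pics/s12.png",cv2.resize(d["img"][220:420,60:290],None,fx=3,fy=3))
d=ctrl.get_image("top");cv2.imwrite("pics/t12.png",cv2.resize(d["img"][160:330,350:535],None,fx=4,fy=4)[:600,:800])
```

```text
t15.50 [ 473.5 -377.6  291.7] yaw 1.165 rp [3.14e+00 1.00e-03] F [-0.2 -0.1 -0.5] w 42.7 q7 0.47
```

View pics/w12.png

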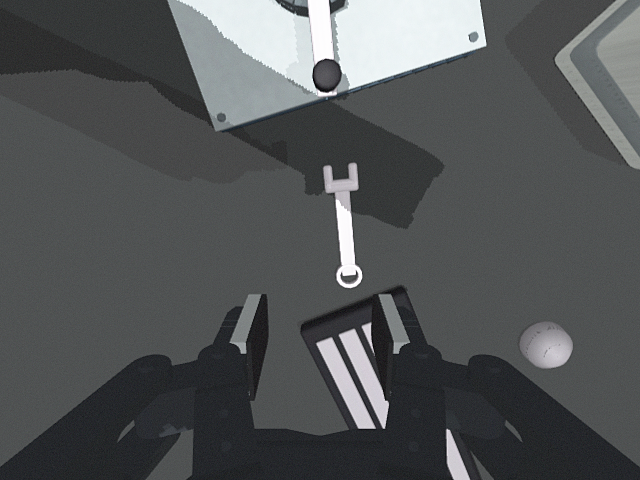

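View pics/s12.png

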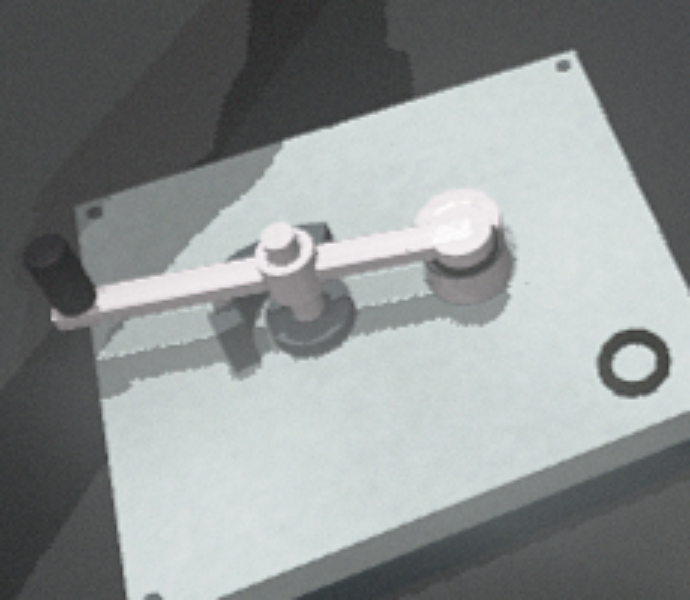

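View pics/t12.png

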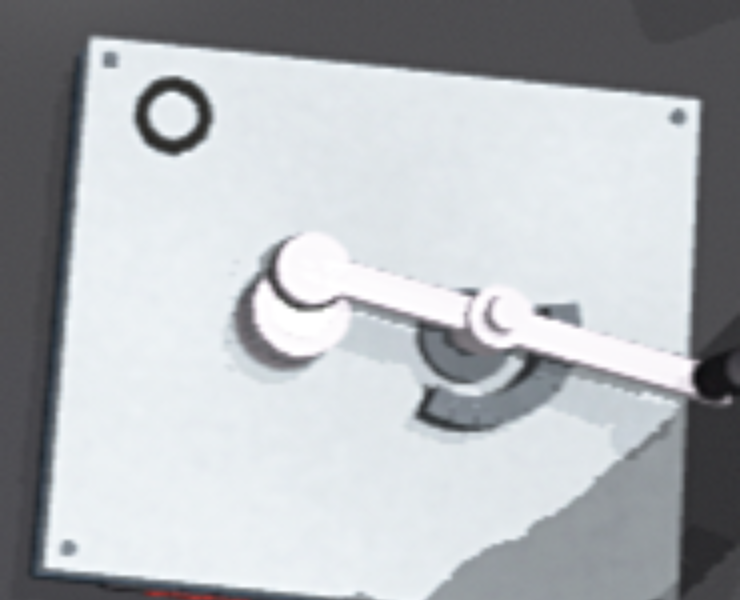

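Run:
```python
from h import *
t=ctrl.get_image("top"); s=ctrl.get_image("scene")
def A(x,y): return (350+x/4-.4,160+y/4-.4)
def B(x,y): return (60+x/3-.33,220+y/3-.33)
def tri(a,b):
    o1,v1=ray(t,a);o2,v2=ray(s,b);X=np.linalg.lstsq(np.c_[v1,-v2],o2-o1,rcond=None)[0]
    p,q=o1+v1*X[0],o2+v2*X[1]; return ((p+q)/2).round(1),np.linalg.norm(p-q).round(1)
print("hubcollar",tri(A(503,316),B(284,253)))
print("pad top",tri(A(312,268),B(458,221)))
im=cv2.resize(t["img"][200:290,400:545],None,fx=5,fy=5,interpolation=cv2.INTER_CUBIC);cv2.imwrite("pics/t13.png",im)
im=cv2.resize(s["img"][270:340,55:255],None,fx=4,fy=4,interpolation=cv2.INTER_CUBIC);cv2.imwrite("pics/s13.png",im)
for z in(116,121,125,135): print(z,(proj(t,[633.4,-189.3,z])))
# parked pad at top z
```

```text
hubcollar (array([ 548.2, -189.7,  126.1]), np.float64(1.4))
pad top (array([ 571.4, -106.8,  122.3]), np.float64(0.9))
116 [470.40660033 193.30447031]
121 [471.17439269 192.66747053]
125 [471.79376391 192.15360851]
135 [473.36252659 190.85208283]
```

View pics/t13.png

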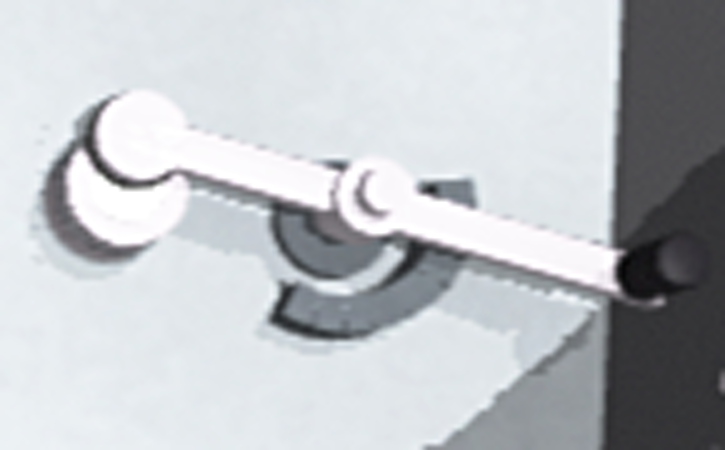

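View pics/s13.png

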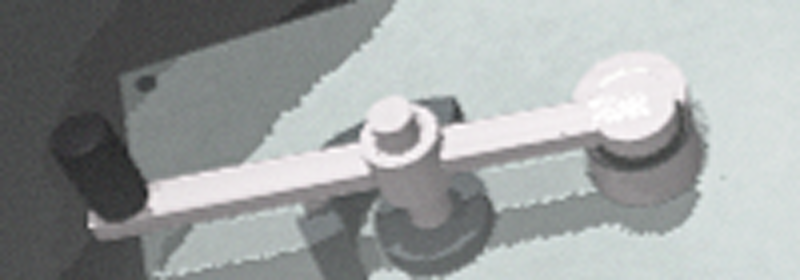

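Run:
```python
from h import *
t=ctrl.get_image("top"); s=ctrl.get_image("scene")
def tri(a,b):
    o1,v1=ray(t,a);o2,v2=ray(s,b);X=np.linalg.lstsq(np.c_[v1,-v2],o2-o1,rcond=None)[0]
    p,q=o1+v1*X[0],o2+v2*X[1]; return ((p+q)/2).round(1),np.linalg.norm(p-q).round(1)
print("grip top",tri((400+687/5-.4,200+257/5-.4),(55+83/4-.4,270+130/4-.4)))
for z in(161,166,175): print(z,[proj(c,[548.4+100*np.cos(np.radians(254.3)),-189.6+100*np.sin(np.radians(254.3)),z]).round(1) for c in(t,s)])
# bystanders
b0=cv2.imread("pics/scene0.png"); d=cv2.absdiff(b0,s["img"]).max(2)
print("diff jar/tin/gasket",[d[y-18:y+18,x-18:x+18].mean().round(1) for x,y in((413,250),(415,188),(271,341),(313,220),(364,180))], "bg",d[150:180,480:520].mean())
```

```text
grip top (array([ 519.4, -283.3,  164.3]), np.float64(2.3))
161 [array([536.9, 250. ]), array([ 73.7, 305.3])]
166 [array([538. , 249.6]), array([ 72.3, 303.3])]
175 [array([540.1, 248.9]), array([ 69.9, 299.5])]
diff jar/tin/gasket [np.float64(4.4), np.float64(2.6), np.float64(3.4), np.float64(4.0), np.float64(21.2)] bg 3.995
```

Run:
```python
from h import *
s=ctrl.get_image("scene"); a=cv2.imread("pics/scene0.png")
f=lambda i:cv2.resize(i[280:345,110:200],None,fx=4.4,fy=4.4,interpolation=cv2.INTER_CUBIC)
top=np.hstack([f(a),f(s["img"])]); b=cv2.resize(s["img"],(396,297)); c=cv2.resize(a,(396,297))
cv2.imwrite("pics/f.png",np.vstack([top,np.hstack([c,b])]))
```

```text
(no output)
```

View pics/f.png

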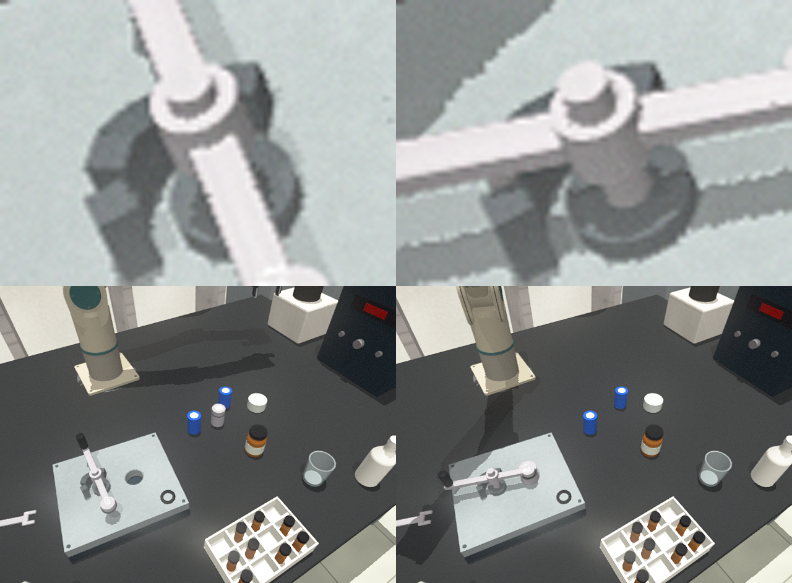

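```bash
python3 -c "
from cell import ctrl
print(ctrl.finish_job())"
```

```text
the job is handed in; nothing more can be done
None
```

The cell is in the well, the handle is clamped in its low notch, and I handed the job in at about 16 s of the 72 s allowed.

**Cell:** I picked the steel cell up from above and lowered it into the well. It touched bottom at tool height 67.8 mm, the height expected for fully home, with about 15 N of contact force. A picture afterwards showed it upright.

**Handle:** I swung the handle with the half-open jaws loosely round the grip and never squeezed it. The highest force I read was about 13 N, on the ramp, but I read it only at the end of each move. Just past the level stretch the handle dropped by itself and the force went to zero. I then backed off the grip and moved the arm clear.

**Last checks:**
- **Drop:** The hub measured 126 mm high, against 132 mm when parked. The spindle tip stands out more than before, so the handle is down in the notch.
- **Angle:** The grip sits at about 254.5° in the world frame, roughly 9° short of the tester's -y side and within the 13° allowed. The pad therefore covers the cell top about 13 mm off centre.
- **Other things:** The jar, tin, ring and blue look-alikes look unmoved in before and after pictures.

**Disagreement:** My hand-picked heights for the grip top (164 mm) and pad top (122 mm) came out about the same as when parked. They should be 5 mm lower. They rule out the raised position, but I relied on the hub and spindle for the drop itself. I did not nudge the handle to feel the notch walls.

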